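# Park the drill-bit case between wet rails

## Task

Push the orange drill-bit case that lies on the bench before the yellow rails, straight down the lane between them, until its front end sits against the rubber stop, then leave it there and move away. The paint on both rails is still wet, so neither the case nor the robot may touch a rail, and the case may need lining up before it goes in. Only push it with the fingers, never pick it up or tip it, and leave everything else on the bench where it is.

Things in the scene. Friction and masses are not known exactly. Their poses are not given: they have to be found in the camera images.
- bit_case: orange-and-black drill-bit case lying flat and loose on the bench (not the one on the cabinet), 70 mm (its x) x 120 mm (its y) x 27 mm high, a plain box, 150 to 310 g, lid fixed shut. Origin under its centre, on the bench. It starts before the open mouth, off the lane's centre line by up to 35 mm and askew by up to about 0.25 rad; its +y end points roughly into the lane
- case_nose (a point): middle of the case's +y end face (the end that goes in first), half-way up
- case_tail (a point): middle of the case's -y end face (the end left outside), half-way up
- rack: fixed bay on the bench: two yellow rails, bare bench between, closed at its +y end by a pale wooden block (34 mm high) with a black rubber pad (74 mm wide, 25 mm high). Origin at bench height, on the centre line at the open mouth; +y runs down the lane (to the robot's left, within 0.2 rad), +x across it, away from the robot. Lane 92 mm wide between the rails, 220 mm from mouth to pad
- lane_mouth (a point): centre of the lane's open mouth, at bench height
- lane_end (a point): centre of the rubber pad's face at the closed end, at bench height; 220 mm from the mouth
- rail_near: yellow rail on the robot's side of the lane, 18 mm wide, 22 mm high, 220 mm long, with a round nose; its inner face lies at x = -46 mm in the bay's frame. This body's origin and axes are those of the bay itself, not the rail's middle
- rail_far: yellow rail on the far side of the lane, same size; its inner face lies at x = +46 mm in the bay's frame. This body's origin and axes are those of the bay itself
- tape_measure: yellow pocket tape measure, 40x91x68 mm, standing on its edge behind the work; origin under its centre
- padlock: brass padlock lying flat, 59x40x16 mm, behind the work; origin under its centre
- tape_roll: beige roll of masking tape lying flat, 110 mm across, 24 mm high, at the left; origin under its centre
- pliers: red-handled pliers lying flat, 56x183x13 mm, near the front edge; origin under their centre
- screwdriver: red-handled screwdriver, 27x194x27 mm, lying at the left; origin under its centre
There are look-alikes about, which are no part of the job. Of the things shaped like the bit_case, the orange one is meant.

How it is judged (in metres and radians):
At the end, for the whole second after the job is handed in: The case lies flat and still on the bench in the lane, its +y end within 6 mm of the rubber pad, along the lane within 0.1 rad, its centre within 12 mm of the centre line (y of case_nose in the frame of lane_end between -0.006 and 0.004 m and x of bit_case in the frame of rack between -0.012 and 0.012 m and angle between the y axis of bit_case and the y axis of rack, either way round below 0.1 rad and angle between bit_case's own z axis and vertical below 0.03 rad and height (world z) of bit_case below 0.004 m and linear speed of bit_case below 0.01 m/s); the robot touches nothing.
It fails at once if the case, the robot or anything else touched a rail (contact force between any of rail_near, rail_far and anything else above 0.3 N).
It fails at once if the case was lifted or tipped (height (world z) of bit_case above 0.01 m or angle between bit_case's own z axis and vertical above 0.15 rad).
It fails at once if another thing on the bench was shifted by more than 20 mm (distance of any of tape_measure, padlock, tape_roll, pliers, screwdriver from where it was at the start of the episode above 0.02 m).
It also fails if it takes over 70 s, if anything falls off the work surface, if the arm or the gripper's body presses on something with over 40 N, if the wrist force passes 120 N, or if a joint passes its speed limit or range.

## Robot

A 6-joint arm with a two-finger parallel gripper is mounted at the origin on a cart in front of the work surface, level with it; the furniture and walls round the work are solid. World frame = base frame: x ahead of the robot, y to its left, z up, the work surface at z = 0. Lengths are in mm, angles in rad, forces in N, time in s.
With the tool pointing down it reaches from about 150 to 775 mm from the base axis. Payload 6.1 kg.
Tool frame: the origin (TCP) lies at the very end of the fingers, on their centre line; the grasp point (between the pads) lies bot.grasp_offset behind it (bot.grasp_offset is the distance from the TCP to the grasp point, in mm); z points along the fingers, y is the direction in which the jaws open and shut (so a half turn about z gives the same grasp; the last joint's range is limited). The gripper opens to 85 mm and grips with 20 to 120 N. Pads are 22 mm wide; open, the fingers measure 114 mm over their backs; the gripper's body (76 mm by 85 mm) begins 54 mm behind the grasp point. The pads swing forward as they close: fully open they stand 13 mm farther back than shut.
Start: joints at [-1.296, 0.126, -0.04, 1.405, 0, 1.571], TCP at [142.455, -505.287, 231.295] pointing down, gripper open.
Joint ranges: [-2.72, 2.72], [-0.95, 1.95], [-1.27, 1.35], [-1.78, 2.02], [-1.46, 1.47], [-3.14, 3.14]. Speed limits (rad/s): [2.39, 2.39, 3.01, 3.14, 3.14, 3.14].

## Interface

Orientations are given as a rotation vector (axis times angle).
In Python, from bench import status, cams, order, bot gives the robot as it stands. The module is installed in compiled form; this text tells all that it offers.
- The arm moves only by the shell command python3 -m inch 'ROWS'. ROWS is JSON, a list of rows, each a list of 5 numbers: the shift along the tool's x, y, z in m, then the turn about the tool's z in degrees, then the opening, from 0 (shut) to 1 (fully open). A call has 1 to 8 rows; each row is the pose to reach, as a shift and turn from the pose commanded when the call began, along the tool's axes at that moment; what a row does not reach only later rows make up. A row lasts 1/10 s, in which the tool goes at most 50 mm and 8.59 degrees, less where a joint would pass 70% of its speed; a pose out of reach is approached as far as the arm can. A call with a gripper value outside its range is refused whole. The fingers move at their own pace and stop on an object; the grip force is fixed at half the most. Time passes only in rows, so rows that repeat a pose let the fingers close. It gives the time, the measured TCP pose, the force and the opening at its end, in the units of the state.
- status.state(): the state, without advancing time (a new reading comes with each control period).
- cams.grab_frame(name): name is "scene" or "top" or "wrist"; returns a dict with "color" (480x640x3 uint8, red, green, blue), "camera_matrix" (3x3 intrinsics, pixels), "position" and "orientation" of the camera in the world; the wrist camera has in their place "hand_eye" (4x4, takes a point from camera to tool coordinates, whose origin is the TCP and whose axes are the flange's). Camera axes: x right, y down, z forward; pixel columns grow to the right and rows downward; lengths in mm; the calibration is good to about 2 mm. The wrist camera is an equidistant fisheye: a pixel r from the principal point sees the ray r / f radians off the axis. A picture is of the moment at which its call begins: read the wrist's pose just before it. There is no depth.
- order.job_done(): hands the job in, once; it reports no verdict.
The state is a dict: "clock": time; "joints": joint angles; "joint_vel": joint speeds; "joint_efforts": joint torques, N m; "tool_pos": TCP position; "eef_rot": TCP orientation; "ft_force": force on the tool from outside, world axes, zero at the start; "torque": the same for the moment, N m; "opening": finger opening in mm.
Only numpy, scipy, OpenCV 4.12 (cv2) and the standard library are available. Lean on these libraries where they do the work, as an engineer would, in place of code of your own. Each camera call takes 0.05 s, during which the arm holds its last target. There are 200 camera calls.

## Working session

There is one attempt and no reset: what is moved stays moved. The work goes in short steps, Python scripts to look and compute and a shell command to move; the robot and the scene stay as the last step left them, time stands still between calls to the robot, and variables do not carry over. Pictures are saved under pics/ and viewed, about 8 in all and at most 12, crops included, and the job is handed in when it is done.

```bash
mkdir -p pics; cat > h.py <<'E'
import numpy as np,cv2
from scipy.spatial.transform import Rotation as R
from bench import status,cams,order,bot
def save(n,f): 
    cv2.imwrite(f'pics/{f}.png',n[...,::-1])
E
python3 - <<'E'
from h import *
s=status.state();print(s['clock'],s['tool_pos'],s['eef_rot'],s['opening'],bot.grasp_offset)
import pickle
for n in ('top','scene'):
    g=cams.grab_frame(n);save(g['color'],n);pickle.dump(g,open(n+'.pkl','wb'))
    print(n,g['camera_matrix'],g['position'],g['orientation'])
E
```

```text
0.0 [ 142.35569829 -504.90332171  230.51425075] [-3.11040084e+00 -4.30045817e-01  3.40266893e-04] 85.58405851726117 18.700000000000003
top [[499.23781525   0.         314.1757223 ]
 [  0.         499.23781525 238.00983507]
 [  0.           0.           1.        ]] [ 380.12324238  133.4492024  1248.77524754] [-2.11986707  2.14687636 -0.18826135]
scene [[579.19791722   0.         327.36807167]
 [  0.         579.19791722 239.20272933]
 [  0.           0.           1.        ]] [-655.44799339 -567.28969422  685.11771408] [-1.77357719  1.05608528 -0.65902674]
```

View pics/top.png

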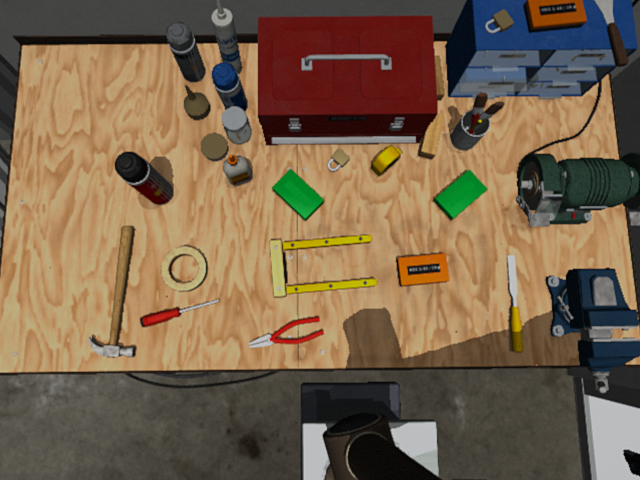

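View pics/scene.png

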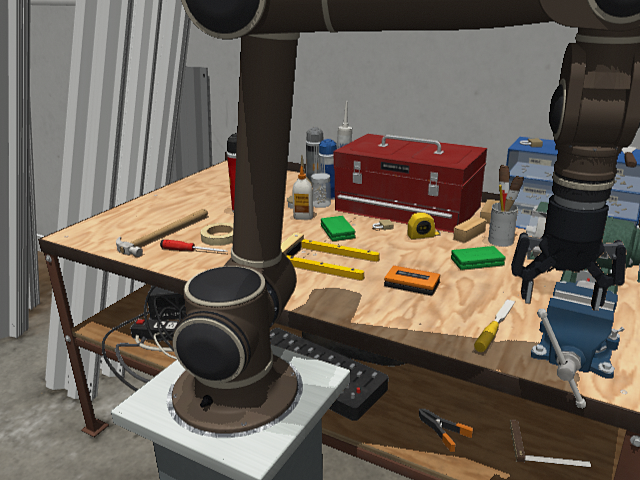

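Candidates, by pixel in the top view:
- orange case on the bench before the mouth (423,269)
- orange case on the cabinet (556,12)
- green cases (298,193) and (460,194)

I choose (423,269). The rails run along rows 242 and 285, with the pad block at (278,268). Next I'll measure these and check with an overlay crop.

```bash
cat >> h.py <<'E'
def toworld(g,uv,z):
    uv=np.atleast_2d(uv).astype(float);K=g['camera_matrix'];M=R.from_rotvec(g['orientation']).as_matrix()
    d=np.c_[(uv-K[:2,2])/[K[0,0],K[1,1]],np.ones(len(uv))]@M.T
    p=np.array(g['position']);return p+d*((z-p[2])/d[:,2])[:,None]
def topix(g,P):
    K=g['camera_matrix'];M=R.from_rotvec(g['orientation']).as_matrix()
    return cv2.projectPoints(np.atleast_2d(P).astype(float),cv2.Rodrigues(M.T)[0],-M.T@np.array(g['position']),K,None)[0][:,0]
def box(c,a,w,l):  # case-like axes: y axis at angle a from world y
    q=np.array([[-w,-l],[w,-l],[w,l],[-w,l]])/2; C,S=np.cos(a),np.sin(a)
    return q@np.array([[C,S],[-S,C]])+c
def case_from(g,win,z=27.):
    x0,y0,x1,y1=win;h=cv2.cvtColor(g['color'],cv2.COLOR_RGB2HSV)[y0:y1,x0:x1]
    m=((h[...,0]>4)&(h[...,0]<17)&(h[...,1]>190)&(h[...,2]>120)).astype(np.uint8)
    m=cv2.morphologyEx(m,cv2.MORPH_CLOSE,np.ones((3,3)))
    c=max(cv2.findContours(m,0,2)[0],key=cv2.contourArea)[:,0]+[x0,y0]
    w=toworld(g,c,z)[:,:2].astype(np.float32);return cv2.minAreaRect(w),cv2.boundingRect(c)
E
python3 - <<'E'
from h import *;import pickle
g=pickle.load(open('top.pkl','rb'))
print(case_from(g,(380,235,470,300)))
h=cv2.cvtColor(g['color'],cv2.COLOR_RGB2HSV)
y=((h[...,0]>22)&(h[...,0]<33)&(h[...,1]>190)&(h[...,2]>150)).astype(np.uint8)
for w in ((286,228,380,256),(286,272,384,300)):
    m=np.zeros_like(y);m[w[1]:w[3],w[0]:w[2]]=y[w[1]:w[3],w[0]:w[2]]
    c=max(cv2.findContours(m,0,2)[0],key=cv2.contourArea)[:,0]
    print(cv2.boundingRect(c),cv2.minAreaRect(toworld(g,c,22.)[:,:2].astype(np.float32)))
    vs,us=np.nonzero(m);P=toworld(g,np.c_[us,vs],22.)[:,:2]
    print(cv2.fitLine(P.astype(np.float32),cv2.DIST_HUBER,0,.01,.01).ravel(), P[:,1].min(),P[:,1].max())
save(cv2.resize(g['color'][225:310,260:460],None,fx=4,fy=4,interpolation=cv2.INTER_CUBIC),'crop')
E
```

```text
(((511.7242431640625, -139.70785522460938), (70.3104248046875, 118.61487579345703), 4.837362289428711), (398, 253, 51, 33))
(286, 235, 86, 14) ((584.8280639648438, 91.53890228271484), (16.972782135009766, 213.48948669433594), 4.4119110107421875)
[ 7.6619990e-02 -9.9706036e-01  5.8415131e+02  9.1247025e+01] -14.819570266191079 197.36574565050557
(286, 279, 91, 15) ((474.1996765136719, 86.6240234375), (18.41765594482422, 221.76795959472656), 4.464047908782959)
[ 7.7802941e-02 -9.9696875e-01  4.7410294e+02  8.6388336e+01] -23.639684620391307 197.6812065875788
```

View pics/crop.png

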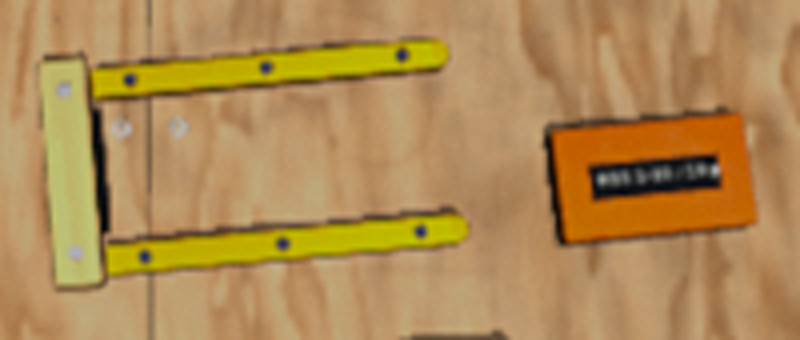

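The chosen case is the right one: orange, lying before the mouth. The overlay-scale crop and the fits give:
- **Lane:** its y axis is turned 4.43° from world y. The mouth is at about (537.7,-20) and the pad at about (520.7,199).
- **Case:** centred at (511.7,-139.7), turned about 4.8°, and roughly 35 mm off the centre line towards the robot.

Plan: push it sideways with two spread fingers, then lengthwise.

```bash
python3 -m inch '[[0.04,-0.027,0.015,5,0.6],[0.08,-0.054,0.03,11.3,0.6],[0.12,-0.081,0.045,11.3,0.6],[0.16,-0.108,0.06,11.3,0.6],[0.2,-0.135,0.075,11.3,0.6],[0.24,-0.162,0.09,11.3,0.6],[0.28,-0.189,0.105,11.3,0.6],[0.28,-0.189,0.105,11.3,0.6]]'
cat >> h.py <<'E'
L=np.array([537.7,-20.]);LA=np.radians(4.43)
def lane(p): # world xy -> lane frame (x',y')
    C,S=np.cos(LA),np.sin(LA);return (np.atleast_2d(p)[:,:2]-L)@np.array([[C,-S],[S,C]])
def tool():
    s=status.state();M=R.from_rotvec(s['eef_rot']).as_matrix()
    print('t',round(s['clock'],2),'tcp',np.round(s['tool_pos'],1),'lane',lane(s['tool_pos'])[0].round(1),'toolx deg rel x\'',round(np.degrees(np.arctan2(M[1,0],M[0,0])-LA),2),'tilt',round(np.degrees(np.arccos(-M[2,2])),2),'open',round(s['opening'],1),'F',np.round(s['ft_force'],1));return s,M
def go(dx,dy,z): # to lane point, in tool mm
    s,M=tool();C,S=np.cos(LA),np.sin(LA)
    w=L+np.array([[C,-S],[S,C]])@[dx,dy];print('tool shift',(M.T@(np.r_[w,z]-s['tool_pos'])).round(1))
E
python3 - <<'E'
from h import *
print(lane([511.7,-139.7]))
c=lane([511.7,-139.7])[0];go(c[0]-65,c[1],60)
E
```

```text
clock: 0.9
tool_pos: [362.1, -243.0, 124.2]
eef_rot: [-3.136, -0.132, 0.003]
ft_force: [-0.3, 0.2, 0.6]
opening: 51.1
[[ -35.16808005 -117.33412183]]
t 0.9 tcp [ 362.1 -243.   124.2] lane [-192.3 -208.8] toolx deg rel x' 0.4 tilt 0.2 open 51.1 F [-0.3  0.2  0.6]
tool shift [ 92.9 -90.6  64.4]
```

```bash
python3 -m inch '[[0.03,-0.03,0.02,0.4,0.7],[0.06,-0.06,0.04,0.4,0.7],[0.093,-0.091,0.06,0.4,0.7],[0.093,-0.091,0.09,0.4,0.7],[0.093,-0.091,0.11,0.4,0.7],[0.093,-0.091,0.115,0.4,0.7],[0.093,-0.091,0.115,0.4,0.7]]'
python3 - <<'E'
from h import *
tool();g=cams.grab_frame('top');print(case_from(g,(380,235,470,300)))
w=cams.grab_frame('wrist');save(w['color'],'w1');print(w['camera_matrix'][0],w['hand_eye'])
E
```

```text
clock: 1.6
tool_pos: [445.6, -149.6, 10.8]
eef_rot: [-3.139, -0.11, 0.003]
ft_force: [0.5, 0.9, 0.5]
opening: 59.8
t 1.6 tcp [ 445.6 -149.6   10.8] lane [-101.9 -122.1] toolx deg rel x' -0.42 tilt 0.11 open 59.8 F [0.5 0.9 0.5]
(((515.1422729492188, -140.0916290283203), (57.96409606933594, 116.29767608642578), 4.501504898071289), (399, 254, 47, 27))
[371.64829954   0.         323.15224081] [[ 6.74341492e-04 -9.50433688e-01 -3.10926600e-01  8.09366723e+01]
 [ 9.99998627e-01  1.70333371e-04  1.64813815e-03 -4.37160751e-01]
 [-1.51348485e-03 -3.10927285e-01  9.50432498e-01 -1.43397922e+02]
 [ 0.00000000e+00  0.00000000e+00  0.00000000e+00  1.00000000e+00]]
```

View pics/w1.png

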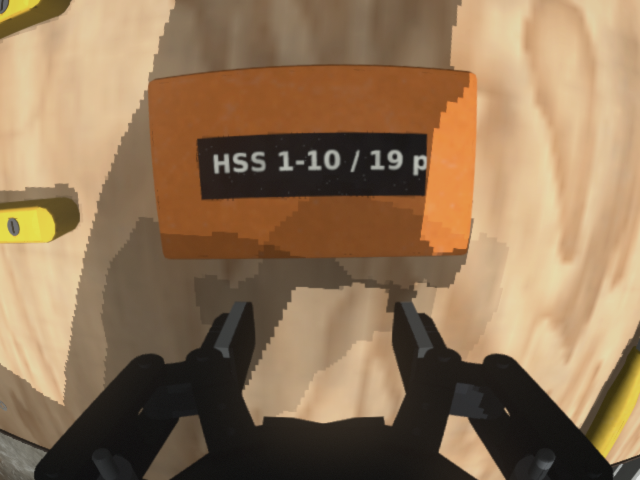

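The wrist view shows both fingers square to the case's near side, with case corners at (150,80), (475,72), (472,256) and (163,258). The near rail's nose is at (78,210). Now the sideways push.

```bash
cat >> h.py <<'E'
def wtw(w,s,uv,z):
    uv=np.atleast_2d(uv).astype(float);K=w['camera_matrix'];d=uv-K[:2,2];r=np.hypot(*d.T);t=r/K[0,0]
    ray=np.c_[d/np.maximum(r,1e-9)[:,None]*np.sin(t)[:,None],np.cos(t)]
    M=R.from_rotvec(s['eef_rot']).as_matrix();H=np.array(w['hand_eye'])
    o=M@H[:3,3]+s['tool_pos'];D=ray@H[:3,:3].T@M.T
    return o+D*((z-o[2])/D[:,2])[:,None]
def wcase(name=None):
    s,M=tool();w=cams.grab_frame('wrist');h=cv2.cvtColor(w['color'],cv2.COLOR_RGB2HSV)
    m=((h[...,0]>5)&(h[...,0]<17)&(h[...,1]>200)&(h[...,2]>60)).astype(np.uint8)
    m=cv2.morphologyEx(m,cv2.MORPH_OPEN,np.ones((5,5)))
    c=max(cv2.findContours(m,0,2)[0],key=cv2.contourArea)[:,0]
    (cx,cy),(a,b),an=cv2.minAreaRect(wtw(w,s,c,27.)[:,:2].astype(np.float32))
    if a>b: a,b,an=b,a,an-90
    print('case lane',lane([cx,cy])[0].round(1),'size',round(a,1),round(b,1),'angle rel lane deg',round((an-4.43+45)%90-45,2))
    if name: save(w['color'],name)
    return w,s
E
python3 -m inch '[[0.005,-0.004,0.004,0.4,0.7],[0.015,-0.004,0.004,0.4,0.7],[0.02,-0.004,0.004,0.4,0.7],[0.026,-0.004,0.004,0.4,0.7],[0.032,-0.004,0.004,0.4,0.7],[0.036,-0.004,0.004,0.4,0.7],[0.04,-0.004,0.004,0.4,0.7],[0.04,-0.004,0.004,0.4,0.7]]'
python3 -c "
from h import *
w,s=wcase('w2');print(lane(wtw(w,s,[[78,215]],11)))"
```

```text
clock: 2.5
tool_pos: [486.7, -142.6, 7.3]
eef_rot: [-3.14, -0.1, -0.001]
ft_force: [-0.2, 0.2, -0.1]
opening: 60.2
t 2.5 tcp [ 486.7 -142.6    7.3] lane [ -60.4 -118.3] toolx deg rel x' -0.77 tilt 0.03 open 60.2 F [-0.2  0.2 -0.1]Traceback (most recent call last):
  File "<string>", line 3, in <module>
    w,s=wcase('w2');print(lane(wtw(w,s,[[78,215]],11)))
        ~~~~~^^^^^^
  File "h.py", line 41, in wcase
    c=max(cv2.findContours(m,0,2)[0],key=cv2.contourArea)[:,0]
      ~~~^^^^^^^^^^^^^^^^^^^^^^^^^^^^^^^^^^^^^^^^^^^^^^^^
ValueError: max() iterable argument is empty
```

```bash
python3 -c "
from h import *
s=status.state();w=cams.grab_frame('wrist');save(w['color'],'w2')
h=cv2.cvtColor(w['color'],cv2.COLOR_RGB2HSV);print(h[230,200],h[230,450],h[120,450],h[150,300], h[200,180])
g=cams.grab_frame('top');print(case_from(g,(380,225,470,300)))"
```

```text
[ 13 180 147] [ 13 175 224] [ 15 106 128] [ 13 181 151] [ 13 181 148]
(((551.4171142578125, -127.51997375488281), (36.54946517944336, 100.1178207397461), 13.282974243164062), (399, 247, 39, 19))
```

View pics/w2.png

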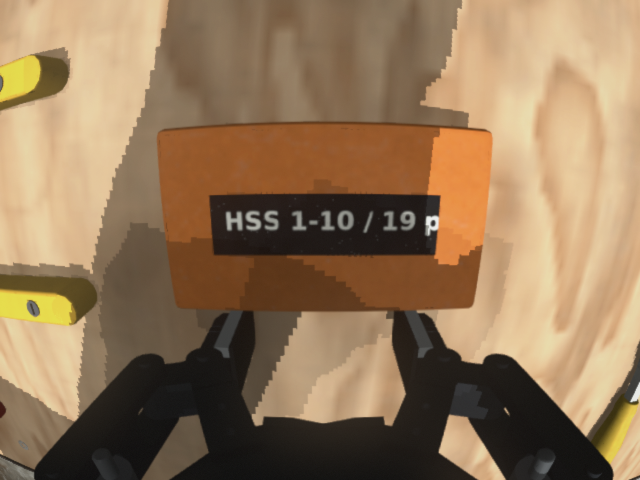

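The case has moved and both fingertips rest on its near side. Rail noses are at (97,300) for the near rail and (70,70) for the far one.

```bash
sed -i 's/\[...,1\]>200)&(h\[...,2\]>60)/[...,1]>150)\&(h[...,2]>60)/' h.py
python3 -c "
from h import *
w,s=wcase();print(lane(wtw(w,s,[[88,296],[67,70]],20)))"
```

```text
t 2.65 tcp [ 486.  -142.6    7.3] lane [ -61.  -118.3] toolx deg rel x' -0.78 tilt 0.01 open 59.7 F [-1.  -0.5  0.6]
case lane [ -12.9 -119.2] size 69.1 118.0 angle rel lane deg -0.73
[[-46.74182149 -10.8789347 ]
 [ 52.55856661 -15.55056599]]
```

```bash
python3 -m inch '[[0.003,0,0,-0.8,0.7],[0.006,0,0,-0.8,0.7],[0.009,0,0,-0.8,0.7],[0.012,0,0,-0.8,0.7],[0.013,0,0,-0.8,0.7],[0.013,0,0,-0.8,0.7]]'
python3 -c "
from h import *
w,s=wcase()"
```

```text
clock: 3.3
tool_pos: [499.3, -141.8, 7.3]
eef_rot: [3.139, 0.122, 0.001]
ft_force: [0.0, 0.1, 0.7]
opening: 59.8
t 3.3 tcp [ 499.3 -141.8    7.3] lane [ -47.7 -118.5] toolx deg rel x' 0.02 tilt 0.02 open 59.8 F [0.  0.1 0.7]
case lane [  -0.2 -118.9] size 68.9 117.9 angle rel lane deg 0.03
```

Aligned: x' is -0.2 mm and the angle 0.03°. Now back off, rise and turn 90° to get behind the tail, so the wrist camera looks down the lane.

```bash
python3 -m inch '[[-0.02,0,0,0,0.7],[-0.03,0,-0.04,0,0.7],[-0.03,0.02,-0.08,-8,0.6],[-0.02,0.05,-0.1,-16,0.5],[0,0.08,-0.1,-24,0.4],[0.03,0.1,-0.1,-32,0.35],[0.045,0.1,-0.1,-40,0.35],[0.047,0.1,-0.1,-48,0.35]]'
python3 -m inch '[[0,0,0,-8,0.35],[0,0,0,-16,0.35],[0,0,0,-24,0.35],[0,0,0,-32,0.35],[0,0,0,-42,0.35],[0,0,0,-42,0.35]]' | tail -1
python3 -c "
from h import *
w,s=wcase('w3');go(0,-215,100)"
```

```text
clock: 4.15
tool_pos: [555.4, -238.6, 106.9]
eef_rot: [2.814, 1.396, 0.001]
ft_force: [-0.3, -0.4, 0.4]
opening: 29.5
opening: 30.0
t 4.75 tcp [ 553.6 -237.9  107.3] lane [  -1.  -218.5] toolx deg rel x' 90.1 tilt 0.02 open 30.0 F [ 0.   0.9 -0. ]
case lane [  -0.7 -119.1] size 69.0 118.4 angle rel lane deg 0.05
t 4.8 tcp [ 553.6 -237.9  107.3] lane [  -1.  -218.5] toolx deg rel x' 90.0 tilt 0.02 open 30.0 F [ 0.9  0.  -0.1]
tool shift [3.5 0.9 7.3]
```

View pics/w3.png

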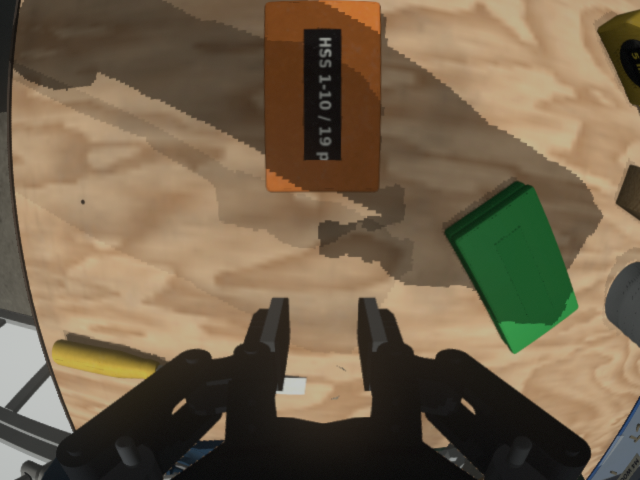

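Fingers are straight behind the tail (case at (322,95), tail edge on row 190). The green case on the right, nearest corner (450,232), is clear of them. Next, a quick high look at the lane to refine its centre line.

```bash
python3 -m inch '[[0.04,0,-0.03,0,0.35],[0.08,0,-0.07,0,0.35],[0.12,0,-0.1,0,0.35],[0.16,0,-0.12,0,0.35],[0.2,0,-0.12,0,0.35],[0.23,0,-0.12,0,0.35],[0.23,0,-0.12,0,0.35],[0.23,0,-0.12,0,0.35]]' | head -2
python3 -c "
from h import *
w,s=wcase('w4')
h=cv2.cvtColor(w['color'],cv2.COLOR_RGB2HSV)
m=((h[...,0]>22)&(h[...,0]<33)&(h[...,1]>190)&(h[...,2]>100)).astype(np.uint8)
for c in cv2.findContours(m,0,2)[0]:
    if cv2.contourArea(c)<600: continue
    c=c[:,0];q=lane(wtw(w,s,c,22.)).astype(np.float32);print(cv2.boundingRect(c),cv2.minAreaRect(q))
    for a,b in ((20,60),(60,100),(100,140),(140,180)):
        k=q[(q[:,1]>a)&(q[:,1]<b)]
        if len(k):print(a,b,k[:,0].min(),k[:,0].max())
    print('y',q[:,1].min(),q[:,1].max())
"
```

```text
clock: 5.6
tool_pos: [535.7, -8.1, 227.4]
t 5.6 tcp [535.7  -8.1 227.4] lane [-1.1 12. ] toolx deg rel x' 89.99 tilt 0.03 open 29.9 F [ 0.  -0.1 -0.1]
case lane [  -0.2 -117.4] size 69.4 120.8 angle rel lane deg 0.0
```

View pics/w4.png

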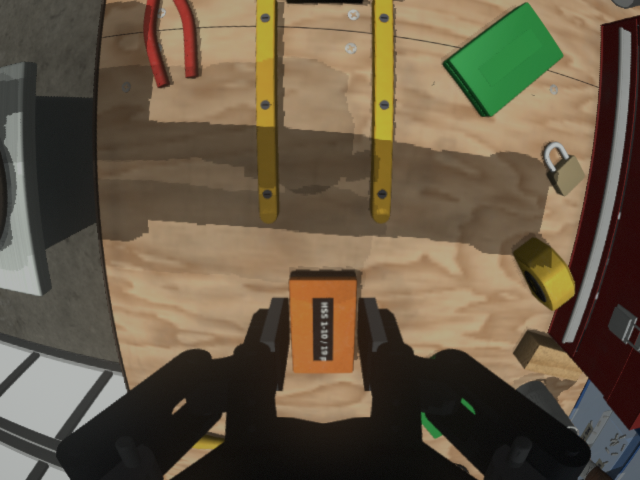

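The whole lane shows: near rail on columns 257–278, far rail on columns 372–395, noses at row 220, and the black pad at the top edge. My yellow threshold was too strict, so I'll redo it.

```bash
python3 -c "
from h import *
w,s=wcase()
h=cv2.cvtColor(w['color'],cv2.COLOR_RGB2HSV);print(h[50,268],h[150,268],h[50,384],h[3,330])
m=((h[...,0]>20)&(h[...,0]<35)&(h[...,1]>165)&(h[...,2]>60)).astype(np.uint8)
for c in cv2.findContours(m,0,2)[0]:
    if cv2.contourArea(c)<600: continue
    c=c[:,0];print(cv2.boundingRect(c))
    if cv2.boundingRect(c)[3]<120 : continue
    q=lane(wtw(w,s,c,22.))
    for a,b in ((10,50),(50,100),(100,150),(150,200)):
        k=q[(q[:,1]>a)&(q[:,1]<b)]
        if len(k):
            mid=(k[:,0].min()+k[:,0].max())/2;print(a,b,np.median(k[k[:,0]<mid,0]).round(1),np.median(k[k[:,0]>mid,0]).round(1))
    print('y',q[:,1].min(),q[:,1].max())
print('pad top edge (330,3) z25',lane(wtw(w,s,[[330,3]],25.)),lane(wtw(w,s,[[330,3]],0.)))
"
```

```text
t 5.65 tcp [535.8  -8.8 227.3] lane [-1.1 11.3] toolx deg rel x' 89.94 tilt 0.02 open 30.0 F [-0.3  0.3 -0. ]
case lane [  -0.2 -117.3] size 69.2 121.7 angle rel lane deg 0.2
[ 26 179 180] [ 21 185  99] [ 26 182 181] [ 16  92 111]
(525, 246, 50, 63)
(372, 0, 22, 222)
10 50 47.7 64.6
50 100 46.9 64.3
100 150 46.1 64.9
150 200 45.9 64.1
y -0.6137910265971867 215.88432678085474
(256, 0, 22, 222)
10 50 -61.2 -44.7
50 100 -61.5 -44.7
100 150 -61.8 -44.3
150 200 -61.1 -44.2
y -0.5631259647372191 215.74613290104656
pad top edge (330,3) z25 [[  6.55084121 209.10011859]] [[  7.03461501 217.58193568]]
```

Wrist and top views agree to about 1 mm: lane centre at x' ≈ +1, mouth at y' ≈ -0.6, case straight. Going down behind the tail.

```bash
python3 -m inch '[[-0.045,0.002,0.01,0,0.35],[-0.09,0.002,0.02,0,0.35],[-0.135,0.002,0.04,0,0.35],[-0.18,0.002,0.06,0,0.35],[-0.226,0.002,0.08,0,0.35],[-0.226,0.002,0.12,0,0.35],[-0.226,0.002,0.17,0,0.35],[-0.226,0.002,0.2,0,0.35]]' | head -2
python3 -m inch '[[0,0,0.01,0,0.35],[0,0,0.018,0,0.35],[0,0,0.018,0,0.35]]'|tail -2
python3 -c "
from h import *
w,s=wcase();go(0.7,-192,9)"
```

```text
clock: 6.5
tool_pos: [552.7, -235.3, 23.3]
ft_force: [0.2, 0.1, 0.5]
opening: 30.2
t 6.8 tcp [ 555.5 -234.4    9.6] lane [   1.2 -215.1] toolx deg rel x' 89.96 tilt 0.03 open 30.2 F [0.2 0.1 0.5]
case lane [  -0.5 -133.1] size 68.7 89.8 angle rel lane deg 0.05
t 6.85 tcp [ 556.  -234.4   10.6] lane [   1.7 -215.2] toolx deg rel x' 89.98 tilt 0.11 open 30.0 F [0.  0.4 0.3]
tool shift [23.2 -1.   1.6]
```

```bash
python3 -m inch '[[0.01,-0.001,0.001,0,0.35],[0.02,-0.001,0.001,0,0.35],[0.027,-0.001,0.001,0,0.35],[0.034,-0.001,0.001,0,0.35],[0.041,-0.001,0.001,0,0.35],[0.048,-0.001,0.001,0,0.35],[0.055,-0.001,0.001,0,0.35],[0.06,-0.001,0.001,0,0.35]]' | grep force
python3 -c "
from h import *
w,s=wcase('w5')"
```

```text
ft_force: [-0.3, -1.9, 0.6]
t 7.65 tcp [ 549.5 -173.4    8.3] lane [-1.000e-01 -1.538e+02] toolx deg rel x' 90.03 tilt 0.01 open 30.0 F [-0.3 -1.9  0.6]
case lane [ -1.1 -84.5] size 68.6 114.1 angle rel lane deg 0.07
```

View pics/w5.png

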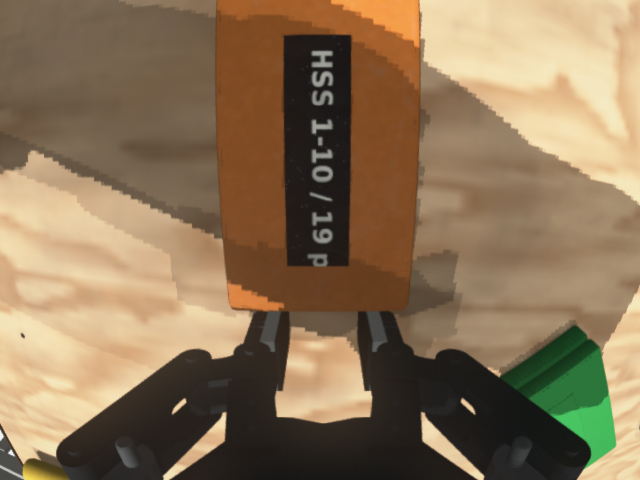

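The case is straight, with both fingers on its tail edge (row 310) and x' ≈ -1. I'll keep pushing in stages and check at each one.

```bash
python3 -m inch '[[0.009,0,0,0,0.35],[0.018,0.0005,0,0,0.35],[0.027,0.001,0,0,0.35],[0.036,0.001,0,0,0.35],[0.045,0.0015,0,0,0.35],[0.054,0.0015,0,0,0.35],[0.063,0.002,0,0,0.35],[0.07,0.002,0,0,0.35]]' | grep force
python3 -c "
from h import *
w,s=wcase();g=cams.grab_frame('top');print(case_from(g,(330,225,470,300)))"
```

```text
ft_force: [-0.1, -1.5, -1.0]
t 8.5 tcp [ 546.  -103.1    8.2] lane [  1.9 -83.5] toolx deg rel x' 90.04 tilt 0.01 open 29.9 F [-0.1 -1.5 -1. ]
case lane [  0.8 -14.2] size 68.6 114.0 angle rel lane deg 0.12
(((534.5641479492188, 9.168071746826172), (70.38260650634766, 40.50012969970703), 4.155343055725098), (353, 246, 17, 30))
```

```bash
python3 -m inch '[[0.01,0,0,0,0.35],[0.02,0,0,0,0.35],[0.03,0,0,0,0.35],[0.04,0,0,0,0.35],[0.05,0,0,0,0.35],[0.06,0,0,0,0.35],[0.07,0,0,0,0.35],[0.08,0,0,0,0.35]]' | grep force
python3 -c "
from h import *
w,s=wcase()"
python3 -m inch '[[0.01,0,0,0,0.35],[0.02,0,0,0,0.35],[0.03,0,0,0,0.35],[0.04,0,0,0,0.35],[0.05,0,0,0,0.35],[0.06,0,0,0,0.35],[0.065,0,0,0,0.35],[0.07,0,0,0,0.35]]' | grep force
python3 -c "
from h import *
w,s=wcase('w6')"
```

```text
ft_force: [-0.9, -1.8, 0.7]
t 9.4 tcp [539.9 -23.5   8.3] lane [ 1.9 -3.6] toolx deg rel x' 90.02 tilt 0.01 open 29.4 F [-0.9 -1.8  0.7]
case lane [ 0.8 65.7] size 68.6 114.1 angle rel lane deg 0.09
ft_force: [0.2, -1.2, -0.3]
t 10.25 tcp [534.4  46.1   8.3] lane [ 1.9 66.1] toolx deg rel x' 90.04 tilt 0.01 open 30.3 F [ 0.2 -1.2 -0.3]
case lane [  0.7 135.4] size 68.7 114.0 angle rel lane deg 0.07
```

View pics/w6.png

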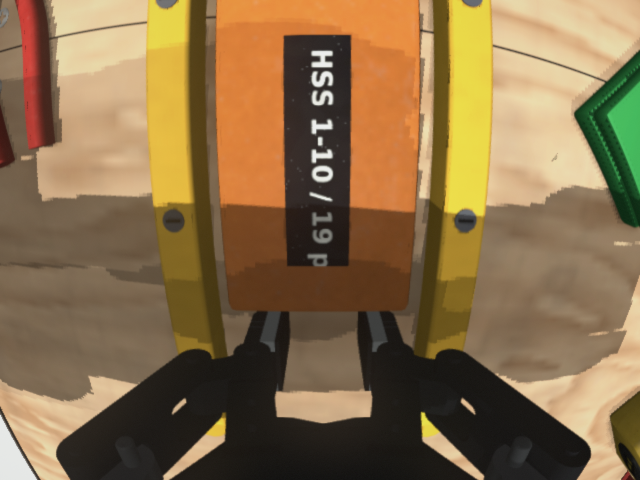

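Centred between the rails with about 10 mm each side. Roughly 21 mm is left to the pad, so I approach slowly and watch the force.

```bash
python3 -m inch '[[0.006,0,0,0,0.35],[0.01,0,0,0,0.35],[0.013,0,0,0,0.35],[0.015,0,0,0,0.35],[0.017,0,0,0,0.35]]' | egrep 'force|pos'
python3 -m inch '[[0.001,0,0,0,0.35],[0.002,0,0,0,0.35]]' | egrep 'force|pos'
python3 -m inch '[[0.001,0,0,0,0.35],[0.002,0,0,0,0.35]]' | egrep 'force|pos'
```

```text
tool_pos: [533.2, 62.5, 8.3]
ft_force: [0.4, -1.5, 0.3]
tool_pos: [533.0, 64.5, 8.3]
ft_force: [0.6, -0.9, -0.2]
tool_pos: [532.8, 66.4, 8.3]
ft_force: [-0.4, -0.9, -1.0]
```

```bash
for i in 1; do python3 -m inch '[[0.001,0,0,0,0.35],[0.0015,0,0,0,0.35],[0.0015,0,0,0,0.35]]' | egrep 'force|pos'; done
python3 -m inch '[[0.001,0,0,0,0.35],[0.0015,0,0,0,0.35],[0.0015,0,0,0,0.35]]' | egrep 'force|pos'
python3 -m inch '[[0.001,0,0,0,0.35],[0.001,0,0,0,0.35]]' | egrep 'force|pos'
```

```text
tool_pos: [532.9, 66.6, 8.3]
ft_force: [0.3, -6.8, 0.2]
tool_pos: [532.9, 66.6, 8.4]
ft_force: [0.6, -12.1, -0.2]
tool_pos: [532.9, 66.6, 8.3]
ft_force: [1.6, -16.3, 0.6]
```

Firm contact: the position stalls while the force climbs to 16 N. Back off and rise.

```bash
python3 -m inch '[[-0.004,0,0,0,0.35],[-0.01,0,0,0,0.35],[-0.03,0,0,0,0.35],[-0.05,0,-0.03,0,0.35],[-0.05,0,-0.07,0,0.35],[-0.05,0,-0.11,0,0.35],[-0.05,0,-0.15,0,0.35],[-0.05,0,-0.15,0,0.35]]' | egrep 'force|pos'
python3 -m inch '[[0.04,0,-0.03,0,0.35],[0.08,0,-0.06,0,0.35],[0.08,0,-0.06,0,0.35],[0.08,0,-0.06,0,0.35]]' | egrep 'force|pos'
python3 -c "
from h import *
w,s=wcase('w7')"
```

```text
tool_pos: [539.4, 20.8, 164.4]
ft_force: [0.3, -0.5, -0.6]
tool_pos: [530.4, 101.2, 218.3]
ft_force: [0.6, -0.2, -0.4]
t 13.2 tcp [530.4 101.2 218.3] lane [  2.1 121.4] toolx deg rel x' 90.14 tilt 0.05 open 30.1 F [ 0.6 -0.2 -0.4]
case lane [  1. 158.] size 68.9 118.8 angle rel lane deg 0.09
```

View pics/w7.png

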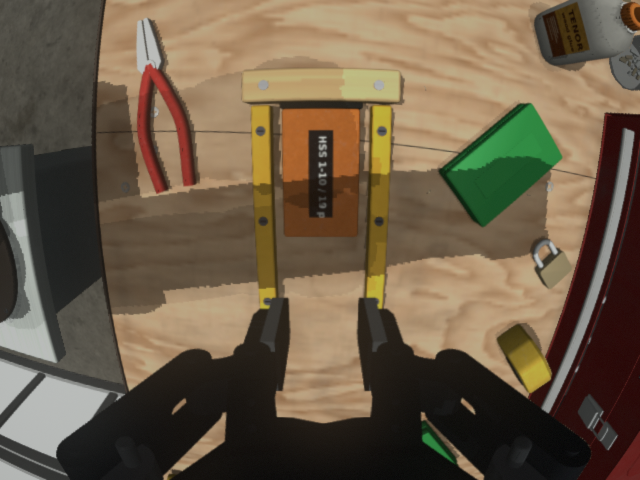

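The case sits straight and centred. Its nose (row ~108) is against the black pad (row ~104), and the rails at columns 262 and 380 are clear of it. The robot is up and free, so I hand in.

```bash
python3 -c "
from h import *
print(order.job_done())"
```

```text
the job is handed in; nothing more can be done
None
```

The orange case is in the lane with its front end against the rubber stop. The arm is raised clear of it, and I handed the job in at about 13 s; no verdict is reported.

**What I did:** I pushed the case about 35 mm sideways onto the centre line with two spread fingers. Then I pushed it from the tail down the lane in checked stages until the arm stalled with the force at 16 N, and backed out.

**Last checks, from the wrist camera:**
- **Position:** the case centre is about 1 mm off my lane line, and the rails put the true centre at about +1 mm too. It is turned about 0.1° from the lane.
- **Nose:** by camera it is at about 218 mm of the 220 mm lane, and in the picture it touches the pad. With the stall, I take it as seated.
- **Rails and other things:** each side had about 10 mm of clearance to the rails. I felt no unexpected force. The other things the camera showed looked undisturbed, but I did not measure them.

**What disagreed or failed:**
- A rough early reading of the rail noses from the edge of the wrist image was off by 10–15 mm along the lane. I dropped it for a later overhead look, which agreed with the top camera to about 1 mm.
- My first two colour thresholds found nothing and were corrected.

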